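Unstack the glass bench and put each item on its place

ROBOT

A 6-joint arm with a two-finger parallel gripper is mounted at the origin on a cart in front of the work surface, level with it; the furniture and walls round the work are solid. World frame = base frame: x ahead of the robot, y to its left, z up, the work surface at z = 0. Lengths are in m, angles in rad, forces in N, time in s.
With the tool pointing down it reaches from about 0.375 to 0.9 m from the base axis. Payload 3.1 kg.
Tool frame: the origin (TCP) lies at the very end of the fingers, on their centre line; the grasp point (between the pads) lies 19 mm behind it; x points along the fingers, y is the direction in which the jaws open and shut, and the axes are right-handed (so a half turn about x gives the same grasp; the last joint's range is limited). The gripper opens to 85 mm and grips with 20 to 120 N. Pads are 22 mm wide; open, the fingers measure 114 mm over their backs; the gripper's body (76 mm by 85 mm) begins 54 mm behind the grasp point. The pads swing forward as they close: fully open they stand 13 mm farther back than shut.
Start: joints at [-1.359, 0.527, 1.433, -0, 1.181, -0.178], TCP at [0.238, -0.578, 0.231] pointing down, gripper open.
Joint ranges: [-3.08, 3.08], [-0.75, 2.2], [0.22, 2.44], [-1.43, 4.57], [0, 2.65], [-2.85, 2.85]. Speed limits (rad/s): [2.79, 2.79, 3.14, 3.14, 3.14, 3.14].

INTERFACE

Orientations are given as a unit quaternion [x, y, z, w].
In Python, from station import sense, snapshot, camera_model, sign_off gives the robot as it stands.
- The arm moves only by the tool step_arm, never from a script. Its argument "increments" is one flat list of numbers, 5 for each row, row after row: the shift along the tool's x, y, z in units of 60 mm (1.0 is 60 mm), then the turn about the tool's x in units of 5 degrees (1.0 is 5 degrees), then the closure, from 0 (fully open) to 1 (shut). A call has exactly 5 rows; each row is the pose to reach, as a shift and turn from the pose measured when the call began, along the tool's axes at that moment; what a row does not reach only later rows make up. A row lasts 1/8 s, in which the tool goes at most 62.5 mm and 10.7 degrees, less where a joint would pass 70% of its speed; a pose out of reach is approached as far as the arm can. A call with a gripper value outside its range is refused whole. The fingers move at their own pace and stop on an object; "grip_force" is the grip in N (left out, the last holds). Time passes only in rows, so rows that repeat a pose let the fingers close, or fill a call up. It gives the time, the measured TCP pose, the force and the opening at its end, in the units of the state.
- sense(): the state, without advancing time (a new reading comes with each control period).
- snapshot(name): name is "side" or "top"; returns the picture (400x640x3 uint8, blue, green, red); there is no depth.
- camera_model(name): a dict with "vertical_fov" (degrees; the focal length in pixels is half the picture's height over the tangent of half this angle, whatever the lens; pixels are square), "cx", "cy" (the principal point, pixels), "R" (3x3) and "t" (3): a world point X has camera coordinates R X + t. Camera axes: x right, y down, z forward; pixel columns grow to the right and rows downward; lengths in m; the calibration is good to about 2 mm. A picture is of the moment at which its call begins. camera_model takes no time and is no camera call.
- sign_off(): hands the job in, once; it reports no verdict.
The state is a dict: "t": time; "q": joint angles; "qd": joint speeds; "tau": joint torques, N m; "tcp_pos": TCP position; "tool_rot": TCP orientation; "force": force on the tool from outside, world axes, zero at the start; "ft_torque": the same for the moment, N m; "finger_gap": opening from 0.0 (shut) to 1.0 (fully open).
Only numpy, scipy, OpenCV 4.12 (cv2) and the standard library are available. Lean on these libraries where they do the work, as an engineer would, in place of code of your own. Each camera call takes 0.05 s, during which the arm holds its last target. There are 200 camera calls.

TASK

Clear the pile on the glassworking bench and put each item away: the matchbox flat in the orange tray, the yellow wax block flat in the white tray, the brass mould upright inside the rim of the round green stand, and the black marver slab on the cork pad of the blue rest, where the mould stands now. The matchbox, wax block and slab shall lie the way up they are now, near the middle of their places with their long sides along the long side of the tray or pad. Leave the blue tape roll and the pliers where they lie, and let go of everything at the end.

Things in the scene. Friction and masses are not known exactly. Their poses are not given: they have to be found in the camera images.
- matchbox_center (a point): Matchbox, pale with dark red striking strips, 36 (x) x 53 (y) x 15 mm, top of the pile: it lies crosswise on the wax block. Point at its centre, z up; grasp across its x (36 mm).
- wax_block_center (a point): Yellow wax block, 43 (x) x 64 (y) x 26 mm, middle of the pile, lying on the black slab under the matchbox. Point at its centre, z up; grasp across its x (43 mm).
- marver_slab_center (a point): Marver slab: black graphite plate on a bright aluminium base, 58 (x) x 140 (y) x 20 mm, about 0.3 kg, bottom of the pile, lying on the bench. Point at its centre, z up; grasp across its x (58 mm).
- optic_mould_center (a point): Round brass dip mould, a ribbed open cup 56 mm tall, body about 59 mm across (57 mm at the waist, 35 mm above its foot), 64 mm at the top rim, about 0.6 kg. At the start it stands on the cork pad of the blue rest. Point on its axis, half-way up, z up. It may be grasped across the body in any direction.
- orange_tray_floor (a point): Orange shallow tray, fixed to the bench, for the matchbox: inside 64 (x) x 81 (y) mm, floor 4 mm above the bench, walls 4 mm thick whose tops are 6 mm above the floor. Point at the centre of the floor's upper face; y along the long side.
- white_tray_floor (a point): White shallow tray, fixed to the bench, for the wax block: inside 71 (x) x 92 (y) mm, floor 4 mm above the bench, walls 4 mm thick whose tops are 6 mm above the floor. Point at the centre of the floor's upper face; y along the long side.
- rest_pad (a point): Blue rest, 94 (x) x 184 (y) mm, fixed to the bench, with a cork pad 82 (x) x 164 (y) mm on which the marver slab belongs. The pad's top is 8 mm above the bench; the long sides are open, and at each end in y a blue stop bar stands 6 mm above the pad. Point at the centre of the pad's top; y along the long side.
- stand_floor (a point): Round green stand, 104 mm across, fixed to the bench, for the brass mould: floor 6 mm above the bench, 92 mm across inside a rim that stands 4 mm above the floor. Point at the centre of the floor's upper face.
- tape_roll_center (a point): Roll of blue tape lying flat, 67 mm across, 19 mm high: a bystander, to be left alone. Point at its centre.
- pliers_center (a point): Grey pliers lying flat, 56 x 146 x 13 mm: a bystander, to be left alone. Point at its centre.

How it is judged:
At the end, for the whole second after the job is handed in: Matchbox and wax block flat in orange and white tray, each axis within 15 mm, 0.3 rad; slab flat on the cork pad within 13 mm, 0.2 rad; mould upright on the green stand within 14 mm of its centre; all at rest, released; tape roll and pliers moved less than 30 mm (x of matchbox_center in the frame of orange_tray_floor between -0.015 and 0.015 m and y of matchbox_center in the frame of orange_tray_floor between -0.015 and 0.015 m and z of matchbox_center in the frame of orange_tray_floor between 0.0035 and 0.0115 m and angle between each of matchbox_center, wax_block_center, marver_slab_center, optic_mould_center's own z axis and vertical below 0.1 rad and angle between the y axis of matchbox_center and the y axis of orange_tray_floor, either way round below 0.3 rad and x of wax_block_center in the frame of white_tray_floor between -0.015 and 0.015 m and y of wax_block_center in the frame of white_tray_floor between -0.015 and 0.015 m and z of wax_block_center in the frame of white_tray_floor between 0.009 and 0.017 m and angle between the y axis of wax_block_center and the y axis of white_tray_floor, either way round below 0.3 rad and x of marver_slab_center in the frame of rest_pad between -0.013 and 0.013 m and y of marver_slab_center in the frame of rest_pad between -0.013 and 0.013 m and z of marver_slab_center in the frame of rest_pad between 0.006 and 0.014 m and angle between the y axis of marver_slab_center and the y axis of rest_pad, either way round below 0.2 rad and z of optic_mould_center in the frame of stand_floor between 0.024 and 0.032 m and horizontal distance between optic_mould_center and stand_floor below 0.014 m and linear speed of each of matchbox, wax_block, marver_slab, optic_mould below 0.02 m/s); the robot touches nothing.
It fails at once if the tape roll is moved by more than 30 mm (distance of tape_roll_center from where it was at the start of the episode above 0.03 m).
It fails at once if the pair of pliers is moved by more than 30 mm (distance of pliers_center from where it was at the start of the episode above 0.03 m).
It also fails if it takes over 99 s, if anything falls off the work surface, if the arm or the gripper's body presses on something with over 40 N, if the wrist force passes 120 N, or if a joint passes its speed limit or range.

## Working session

There is one attempt and no reset: what is moved stays moved. The work goes in short steps, Python scripts to look and compute and a tool call to move; the robot and the scene stay as the last step left them, time stands still between calls to the robot, and variables do not carry over. Pictures are saved under pics/ and viewed, about 12 in all and at most 16, crops included, and the job is handed in when it is done.

Besides the shell and the picture viewer there is one more tool, called after "Request:" in YAML: its name, and indented under it one key for each argument. step_arm: Moves the arm, as the interface text tells. Its arguments: {"type":"object","properties":{"increments":{"type":"array","items":{"type":"number"}},"grip_force":{"type":"number"}},"required":["increments"]}

```bash
mkdir -p pics
python3 - <<'E'
from station import *
import cv2
for n in("top","side"):
    im=snapshot(n); cv2.imwrite(f"pics/{n}0.png",im); print(n,camera_model(n))
print(sense())
E
```

```text
top {'vertical_fov': 53.77223390126234, 'cx': 327.237067411592, 'cy': 206.06367285096147, 'R': array([[-0.02137998, -0.99940915,  0.02691186],
       [-0.98570277,  0.0165716 , -0.1676766 ],
       [ 0.16713155, -0.03011201, -0.98547466]]), 't': array([0.14037052, 0.47961261, 1.06047437])}
side {'vertical_fov': 52.036074771157544, 'cx': 321.1936133255432, 'cy': 201.45601042536862, 'R': array([[-0.38785944,  0.92159279, -0.01522437],
       [ 0.63315031,  0.25438983, -0.73103112],
       [-0.66984009, -0.29317664, -0.68217425]]), 't': array([ 0.0445523 , -0.28127856,  1.37187912])}
{'t': 0.1, 'q': array([-1.35949504e+00,  5.28396176e-01,  1.43380170e+00,  3.59466298e-06,
        1.18138304e+00, -1.78544322e-01]), 'qd': array([-0.00063451, -0.0035779 , -0.00353328,  0.0013841 , -0.00313216,
        0.002004  ]), 'tau': array([ 3.57599847e-04, -4.43301809e+01, -1.78586286e+01, -1.47235469e-04,
        3.85815161e-03, -1.55286932e-05]), 'tcp_pos': array([ 0.23739181, -0.57745459,  0.23040859]), 'tool_rot': array([-0.69370545, -0.13766242,  0.69372612, -0.13625665]), 'force': array([0.44339922, 0.48147957, 0.05539262]), 'ft_torque': array([-0.0439642 , -0.00788549, -0.00703764]), 'finger_gap': 1.0025443663858962}
```

View pics/top0.png

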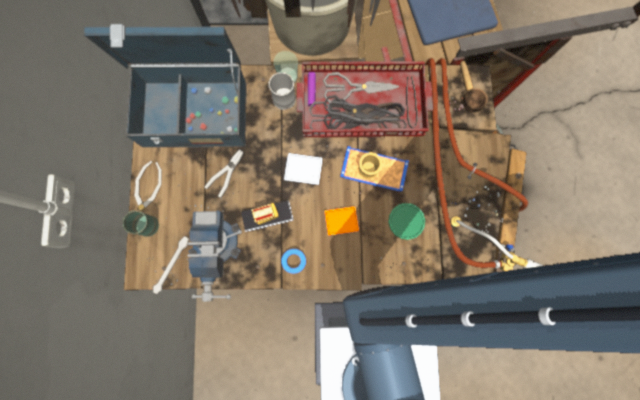

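View pics/side0.png

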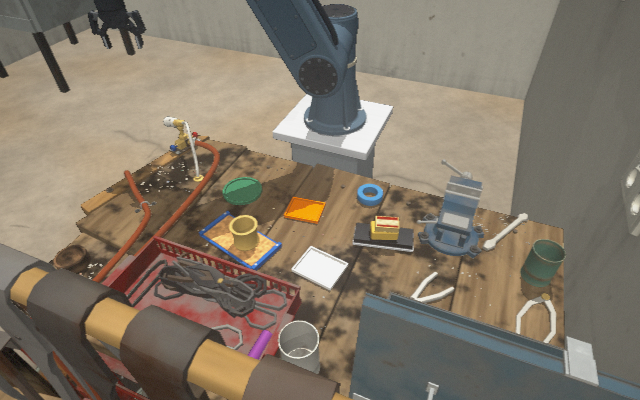

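Top view: slab with wax and matchbox near (266,213), orange tray (341,221), white tray (303,168), rest with mould (374,168), green stand (407,221), tape (293,261), pliers (225,172), and a vise just left of the slab. I'll take a close crop and masks next.

```bash
cat > h.py <<'E'
import numpy as np, cv2
from station import *
from scipy.spatial.transform import Rotation as Rn
def cam(n):
    m=camera_model(n); return m,200/np.tan(np.radians(m["vertical_fov"]/2)),np.array(m["R"]),np.array(m["t"])
def ray(n,uv,z):
    m,f,R,t=cam(n); uv=np.atleast_2d(uv).astype(float)
    d=np.c_[(uv[:,0]-m["cx"])/f,(uv[:,1]-m["cy"])/f,np.ones(len(uv))]@R
    c=-R.T@t; return (c+d*((z-c[2])/d[:,2])[:,None])
def proj(n,X):
    m,f,R,t=cam(n); p=np.atleast_2d(X)@R.T+t
    return np.c_[p[:,0]/p[:,2]*f+m["cx"],p[:,1]/p[:,2]*f+m["cy"]]
def mask(im,lo,hi,box):
    h=cv2.inRange(cv2.cvtColor(im,cv2.COLOR_BGR2HSV),lo,hi); o=np.zeros_like(h)
    x0,y0,x1,y1=box; o[y0:y1,x0:x1]=h[y0:y1,x0:x1]; return o
def rect(n,m,z):
    "biggest contour cast on plane z: centre, sizes, long-axis angle (deg from +y, ccw)"
    c=max(cv2.findContours(m,cv2.RETR_EXTERNAL,cv2.CHAIN_APPROX_NONE)[0],key=cv2.contourArea)
    P=ray(n,cv2.convexHull(c)[:,0],z)[:,:2]
    r=cv2.minAreaRect((P*1000).astype(np.float32)); b=cv2.boxPoints(r)
    e=[b[1]-b[0],b[2]-b[1]]; l=max(e,key=np.linalg.norm)
    a=(np.degrees(np.arctan2(-l[0],l[1]))+90)%180-90
    return np.round(r[0],1),np.round(sorted(map(np.linalg.norm,e)),1),round(float(a),1)
E
python3 - <<'E'
from h import *
im=cv2.imread("pics/top0.png"); s=cv2.imread("pics/side0.png")
B=dict(orange=((5,180,120),(18,255,255),(318,200,365,240),.010),
 green=((60,80,40),(95,255,255),(380,195,435,245),.010),
 white=((0,0,200),(180,60,255),(275,145,330,190),.010),
 blue=((105,120,60),(130,255,255),(330,140,420,200),.008),
 tape=((95,120,80),(125,255,255),(275,240,315,280),.019))
for k,(lo,hi,b,z) in B.items():
    print(k,rect("top",mask(im,lo,hi,b),z))
S=dict(orange=((5,180,120),(18,255,255),(275,185,335,230),.010),
 green=((60,80,40),(95,255,255),(215,170,270,212),.010),
 white=((0,0,190),(180,60,255),(285,240,355,295),.010),
 blue=((105,120,60),(130,255,255),(190,205,290,280),.008))
for k,(lo,hi,b,z) in S.items():
    print("side",k,rect("side",mask(s,lo,hi,b),z))
a=cv2.resize(im[190:240,230:310],None,fx=7,fy=7,interpolation=cv2.INTER_CUBIC)
b=cv2.resize(s[205:255,345:425],None,fx=7,fy=7,interpolation=cv2.INTER_CUBIC)[:245]
c=cv2.resize(im[140:200,335:415],None,fx=3,fy=3); d=cv2.resize(s[205:280,190:290],None,fx=3,fy=3)
C=np.zeros((595,800,3),np.uint8); C[:350,:560]=a; C[350:595,:560]=b; C[:180,560:800]=c; C[200:425,560:800]=d[:,:240]
cv2.imwrite("pics/crop1.png",C)
E
```

```text
orange (array([434.8,  63.8]), array([51.6, 95.6], dtype=float32), 59.5)
green (array([440.3, -95.5]), array([ 97.9, 101.1], dtype=float32), -1.1)
white (array([599.6, 197.9]), array([ 82. , 101.1], dtype=float32), -9.4)
blue (array([577. , -95.6]), array([ 7.3, 59.5], dtype=float32), 75.1)
tape (array([333.9, 227.8]), array([62.7, 63.8], dtype=float32), 44.2)
side orange (array([448.9,  94. ]), array([78.9, 89.7], dtype=float32), 7.1)
side green (array([443.8, -92.4]), array([ 98.7, 108.3], dtype=float32), -59.7)
side white (array([599.7, 200.3]), array([ 79.7, 100.5], dtype=float32), -8.9)
side blue (array([595.9,  -7.8]), array([ 97.7, 188.6], dtype=float32), -14.8)
```

View pics/crop1.png

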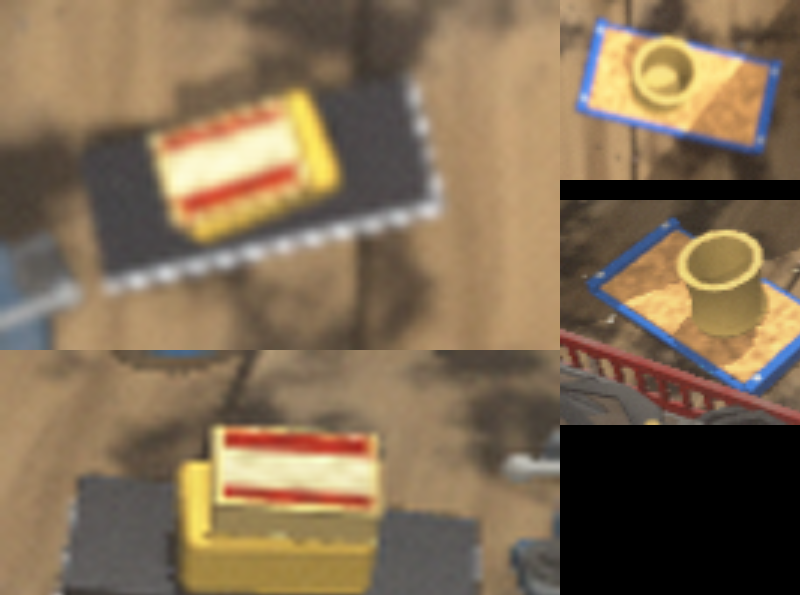

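The crop shows the matchbox and wax nearly parallel to the slab, the slab's left end close to the vise, and the mould left of the rest's middle. Next I'll refine the measurements.

Run:
```python
from h import *
im=cv2.imread("pics/top0.png"); s=cv2.imread("pics/side0.png")
k=np.ones((5,5),np.uint8)
cl=lambda m:cv2.morphologyEx(m,cv2.MORPH_CLOSE,np.ones((9,9),np.uint8))
O=((3,150,60),(22,255,255))
print("or",rect("top",cl(mask(im,*O,(318,200,365,240))),.009),rect("side",cl(mask(s,*O,(275,185,335,230))),.009))
def allpts(n,m,z):
    p=np.argwhere(m)[:,::-1]; P=(ray(n,p,z)[:,:2]*1000).astype(np.float32); return cv2.minAreaRect(P)
Bl=((108,150,60),(130,255,255))
print("rest",allpts("top",mask(im,*Bl,(338,145,411,193)),.010),allpts("side",mask(s,*Bl,(195,210,285,272)),.010))
# slab: black in both, bright rim; use not-wood: low saturation
for n,I,b in(("top",im,(241,196,297,235)),("side",s,(350,215,418,252))):
    hsv=cv2.cvtColor(I,cv2.COLOR_BGR2HSV)
    blk=mask(I,(0,0,0),(180,90,95),b); print(n,"black",rect(n,cl(blk),.020))
    yel=mask(I,(20,140,90),(34,255,255),b)
    top=mask(I,(0,20,120),(180,255,255),b)
    cols={k:hsv[y,x] for k,(x,y) in dict(slab=(285,209),wax=(275,211),pale=(263,213),wood=(270,230)).items()} if n=="top" else {}
    print(cols)
    print(" yel",allpts(n,yel,.046),"red",allpts(n,mask(I,(170,120,80),(180,255,255),b)|mask(I,(0,150,80),(8,255,255),b),.061))
# mould rim ellipse
for n,I,b in(("top",im,(352,146,390,182)),("side",s,(225,213,262,255))):
    m=mask(I,(18,60,40),(32,255,255),b); cv2.imwrite(f"/tmp/m{n}.png",m)
    hsv=cv2.cvtColor(I,cv2.COLOR_BGR2HSV)
print("tape",rect("top",mask(im,(95,120,60),(125,255,255),(275,240,315,280)),.019))
A=cv2.resize(im[140:200,335:415],None,fx=9,fy=9,interpolation=cv2.INTER_CUBIC)[:,:800]
cv2.imwrite("pics/rest.png",A)
```

```text
or (array([445.3,  90.9]), array([76.7, 93.8], dtype=float32), 7.1) (array([447.9,  93.5]), array([80.4, 92. ], dtype=float32), 6.9)
rest ((596.3424072265625, -9.447357177734375), (181.96263122558594, 90.25318908691406), 75.20358276367188) ((597.5734252929688, -9.585197448730469), (182.88198852539062, 95.515380859375), 76.51821899414062)
top black (array([463.2, 306.1]), array([108.1, 134.7], dtype=float32), -0.9)
{'slab': array([165,  13,  76], dtype=uint8), 'wax': array([ 26, 158, 249], dtype=uint8), 'pale': array([ 28,  41, 252], dtype=uint8), 'wood': array([ 16,  95, 143], dtype=uint8)}
 yel ((456.7788391113281, 289.7839050292969), (34.137107849121094, 68.29925537109375), 55.93551254272461) red ((463.79119873046875, 307.30743408203125), (27.153884887695312, 40.90659713745117), 16.01691436767578)
side black (array([461.1, 299.2]), array([114.4, 151.4], dtype=float32), 22.1)
{}
 yel ((476.7314453125, 307.6578063964844), (54.86463928222656, 58.33512878417969), 17.751266479492188) red ((462.3945617675781, 308.3221435546875), (29.736562728881836, 43.210235595703125), 17.14475440979004)
tape (array([333.9, 227.8]), array([62.7, 63.8], dtype=float32), 44.2)
```

View pics/rest.png

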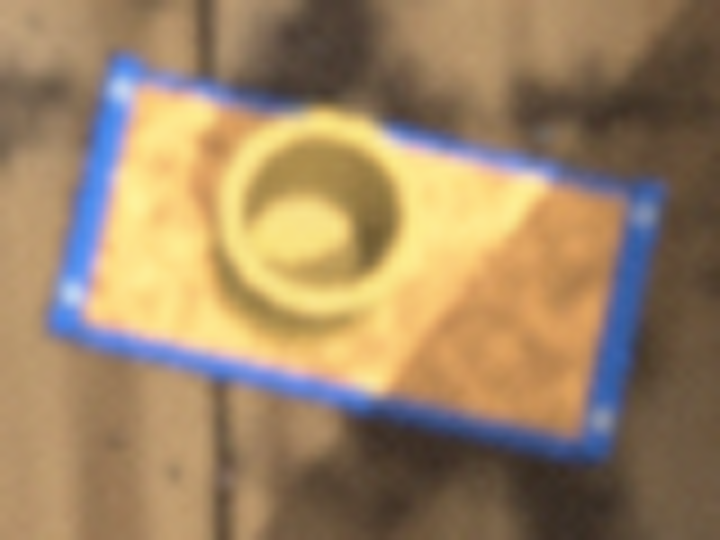

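Run:
```python
from h import *
T=lambda p:(np.array(p,float)+.5)/7-.5+[230,190]
S=lambda p:(np.array(p,float)+.5-[0,350])/7-.5+[345,205]
mm=lambda P:np.round(P[:,:2]*1000,1).tolist()
print("slab",mm(ray("top",T([(85,155),(410,80),(432,200),(105,275)]),.02)))
print("wax top",mm(ray("top",T([(302,90),(337,187),(200,236)]),.046)))
print("wax side",mm(ray("side",S([(180,462),(378,545),(187,550)]),.046)))
print("mbox top",mm(ray("top",T([(153,135),(287,95),(308,182),(180,222)]),.061)))
print("mould top",mm(ray("top",[(369.1,163),(369.1,164)],.064)),"side",mm(ray("side",[(243,225)],.064)))
# slab black mask, tighter
im=cv2.imread("pics/top0.png")
m=mask(im,(0,0,0),(180,60,100),(241,196,297,235)); m=cv2.morphologyEx(m,cv2.MORPH_OPEN,np.ones((3,3)))
print("slab mask",rect("top",cv2.morphologyEx(m,cv2.MORPH_CLOSE,np.ones((15,15))),.02))
s=sense(); R=Rn.from_quat(s["tool_rot"]).as_matrix(); print(np.round(R,3))
```

```text
slab [[473.3, 371.4], [501.8, 241.1], [452.6, 232.5], [424.7, 362.7]]
wax top [[493.7, 281.8], [454.8, 268.0], [436.4, 321.4]]
wax side [[459.3, 269.7], [471.1, 340.3], [496.2, 284.0]]
mbox top [[474.2, 337.6], [489.1, 285.9], [454.7, 277.8], [440.0, 326.9]]
mould top [[597.4, 12.9], [594.5, 13.0]] side [[597.0, 12.5]]
slab mask (array([476.7, 255.7]), array([37.6, 56.7], dtype=float32), -86.0)
[[-0.     0.38  -0.925]
 [ 0.002 -0.925 -0.38 ]
 [-1.    -0.002 -0.   ]]
```

```bash
cat >> h.py <<'E'
def plan(*targets):
    """targets (x,y,z[mm],jaw yaw deg) in turn; each given relative to the previous target (first: to the measured pose)"""
    s=sense(); R=Rn.from_quat(s["tool_rot"]).as_matrix(); p=s["tcp_pos"]*1000
    y0=np.degrees(np.arctan2(R[1,1],R[0,1]))
    print("now",np.round(p,1),"yaw",round(y0,1),"F",np.round(s["force"],1),"gap",round(s["finger_gap"]*85,1),"t",s["t"])
    for x,y,z,w in targets:
        d=(w-y0+90)%180-90
        q6=np.degrees(np.arctan2(y,x))-(y0+d); q6=(q6+180)%360-180
        if abs(q6)>155: d-=180*np.sign(d); q6=np.degrees(np.arctan2(y,x))-(y0+d)
        v=R.T@(np.array([x,y,z])-p)
        print("->",(x,y,z,w),"inc",np.round(v/60,3),"turn",round(-d/5,2),"q6",round(q6))
        p=np.array([x,y,z]); R=Rn.from_rotvec([0,0,np.radians(d)]).as_matrix()@R; y0+=d
E
python3 -c "
from h import *
plan((597,12.7,180,-67.7),(597,12.7,90,-67.7),(597,12.7,21,-67.7))"
```

```text
now [ 237.4 -577.5  230.4] yaw -67.7 F [0.4 0.5 0.1] gap 85.2 t 0.1
-> (597, 12.7, 180, -67.7) inc [ 0.857 -6.818 -9.282] turn 0.01 q6 69
-> (597, 12.7, 90, -67.7) inc [1.5e+00 3.0e-03 1.0e-03] turn -0.0 q6 69
-> (597, 12.7, 21, -67.7) inc [1.15  0.002 0.   ] turn -0.0 q6 69
```

Request:
step_arm:
  increments: [0,-6.82,-9.28,0,0,0,-6.82,-9.28,0,0,0,-6.82,-9.28,0,0,0,-6.82,-9.28,0,0,0,-6.82,-9.28,0,0]
  grip_force: 40

```text
t: 0.72
tcp_pos: [0.4006, -0.3092, 0.2311]
tool_rot: [-0.694, -0.138, 0.694, -0.136]
force: [0.3, -0.1, 0.3]
finger_gap: 0.999
```

```bash
python3 -c "
from h import *
plan((597,12.7,180,-67.7))"
```

```text
now [ 400.6 -309.2  231.1] yaw -67.7 F [ 0.3 -0.1  0.3] gap 84.9 t 0.725
-> (597, 12.7, 180, -67.7) inc [ 0.863 -3.72  -5.064] turn 0.0 q6 69
```

Request:
step_arm:
  increments: [0,-3.72,-5.06,0,0,0,-3.72,-5.06,0,0,0,-3.72,-5.06,0,0,0.86,-3.72,-5.06,0,0,0.86,-3.72,-5.06,0,0]

```text
t: 1.35
tcp_pos: [0.561, -0.0459, 0.1987]
tool_rot: [0.694, 0.137, -0.694, 0.136]
force: [0.8, -0.2, 0.5]
finger_gap: 0.999
```

Request:
step_arm:
  increments: [0,-0.8,-1.1,0,0,0,-0.8,-1.1,0,0,0,-0.8,-1.1,0,0,0,-0.8,-1.1,0,0,0,-0.8,-1.1,0,0]

```text
t: 1.98
tcp_pos: [0.6031, 0.0218, 0.199]
tool_rot: [-0.694, -0.137, 0.694, -0.135]
force: [-0.2, -0.6, 0.8]
finger_gap: 0.995
```

```bash
python3 -c "
from h import *
plan((597,12.7,90,-67.7),(597,12.7,21,-67.7))"
```

```text
now [603.1  21.8 199. ] yaw -67.8 F [-0.2 -0.6  0.8] gap 84.6 t 1.975
-> (597, 12.7, 90, -67.7) inc [1.817 0.106 0.152] turn -0.02 q6 69
-> (597, 12.7, 21, -67.7) inc [1.15  0.002 0.   ] turn -0.0 q6 69
```

Request:
step_arm:
  increments: [0.5,0.106,0.152,0,0,1.2,0.106,0.152,0,0,1.82,0.106,0.152,0,0,1.82,0.106,0.152,0,0,1.82,0.106,0.152,0,0]

```text
t: 2.6
tcp_pos: [0.5978, 0.0118, 0.091]
tool_rot: [0.695, 0.136, -0.693, 0.135]
force: [0.9, 0.7, 0.2]
finger_gap: 0.997
```

```bash
python3 -c "
from h import *
plan((597,12.7,21,-67.7))
cv2.imwrite('pics/a.png',cv2.resize(np.vstack([snapshot('side')[130:290,150:350],snapshot('top')[100:240,300:500]]),None,fx=2,fy=2,interpolation=cv2.INTER_CUBIC))"
```

```text
now [597.8  11.8  91. ] yaw -67.9 F [0.9 0.7 0.2] gap 84.8 t 2.6
-> (597, 12.7, 21, -67.7) inc [ 1.167 -0.018  0.008] turn -0.04 q6 69
```

View pics/a.png

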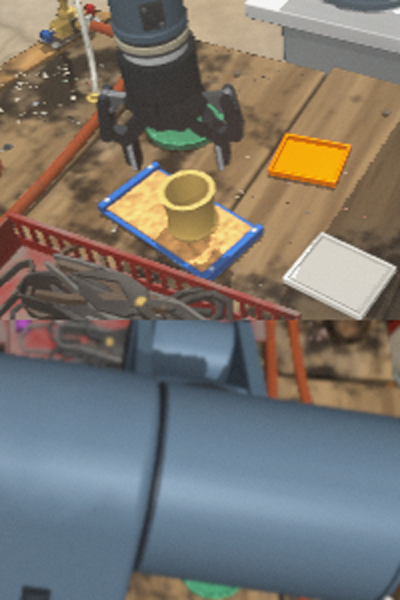

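Side view: fingertips at about (133,160) and (222,160) in the crop, and they straddle the mould at (187,190) once the height is allowed for. Descending.

Request:
step_arm:
  increments: [0.4,-0.018,0.01,0,0,0.8,-0.018,0.01,0,0,1.17,-0.018,0.01,0,0,1.17,-0.018,0.01,0,0,1.17,-0.018,0.01,0,0]

```text
t: 3.32
tcp_pos: [0.5988, 0.0128, 0.0231]
tool_rot: [0.696, 0.136, -0.692, 0.136]
force: [-0.9, -1.1, -0.6]
finger_gap: 1.0
```

Request:
step_arm:
  increments: [0,0,0,0,1,0,0,0,0,1,0,0,0,0,1,0,0,0,0,1,0,0,0,0,1]
  grip_force: 60

```text
t: 3.95
tcp_pos: [0.5997, 0.0132, 0.0255]
tool_rot: [0.697, 0.136, -0.691, 0.136]
force: [-2.1, 2.2, 9.5]
finger_gap: 0.691
```

```bash
python3 -c "
from h import *
plan((597,12.7,100,-67.7),(442,-94,110,-67.7))"
```

```text
now [599.7  13.2  25.5] yaw -67.8 F [-2.1  2.2  9.5] gap 58.8 t 3.95
-> (597, 12.7, 100, -67.7) inc [-1.243 -0.006  0.035] turn -0.03 q6 69
-> (442, -94, 110, -67.7) inc [-0.19   0.666  3.063] turn -0.0 q6 56
```

Request:
step_arm:
  increments: [-0.4,0,0,0,1,-0.8,0,0,0,1,-1.24,0,0,0,1,-1.24,0,0.03,0,1,-1.24,0,0.03,0,1]

```text
t: 4.58
tcp_pos: [0.5958, 0.0127, 0.0985]
tool_rot: [0.696, 0.136, -0.692, 0.136]
force: [-1.0, 0.1, -7.3]
finger_gap: 0.689
```

```bash
python3 -c "
from h import *
plan((442,-94,100,-67.7))
cv2.imwrite('pics/b.png',cv2.resize(snapshot('side')[130:290,150:350],None,fx=2,fy=2,interpolation=cv2.INTER_CUBIC))
R=Rn.from_quat(sense()['tool_rot']).as_matrix();print(R.round(3))"
```

```text
now [595.8  12.7  98.5] yaw -67.8 F [-1.   0.1 -7.3] gap 58.5 t 4.575
-> (442, -94, 100, -67.7) inc [-0.04   0.68   3.044] turn -0.03 q6 56
[[ 0.005  0.377 -0.926]
 [ 0.001 -0.926 -0.377]
 [-1.     0.001 -0.005]]
```

View pics/b.png

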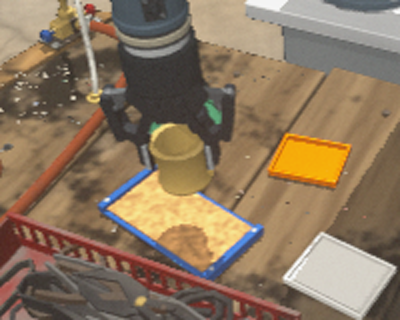

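The mould is lifted and upright in the grip (crop (183,160)). Carrying it to the stand.

Request:
step_arm:
  increments: [0,0.68,3.04,0,1,0,0.68,3.04,0,1,0,0.68,3.04,0,1,0,0.68,3.04,0,1,0,0.68,3.04,0,1]

```text
t: 5.25
tcp_pos: [0.4426, -0.0946, 0.0969]
tool_rot: [0.696, 0.135, -0.692, 0.135]
force: [1.4, 0.1, -7.8]
finger_gap: 0.69
```

```bash
python3 -c "
from h import *
plan((442,-94,27,-67.7),(442,-94,23.5,-67.7))"
```

```text
now [442.6 -94.6  96.9] yaw -67.9 F [ 1.4  0.1 -7.8] gap 58.6 t 5.25
-> (442, -94, 27, -67.7) inc [ 1.165 -0.014  0.012] turn -0.05 q6 56
-> (442, -94, 23.5, -67.7) inc [ 0.058 -0.     0.   ] turn -0.0 q6 56
```

Request:
step_arm:
  increments: [0.4,-0.01,0.01,0,1,0.8,-0.01,0.01,0,1,1.1,-0.01,0.01,0,1,1.17,-0.01,0.01,0,1,1.17,-0.01,0.01,0,1]

```text
t: 5.88
tcp_pos: [0.4431, -0.094, 0.0265]
tool_rot: [0.696, 0.136, -0.692, 0.136]
force: [0.8, -0.3, -6.8]
finger_gap: 0.689
```

Request:
step_arm:
  increments: [0.03,0,0,0,1,0.06,0,0,0,1,0.06,0,0,0,1,0.06,0,0,0,1,0.06,0,0,0,1]

```text
t: 6.5
tcp_pos: [0.4436, -0.0943, 0.0238]
tool_rot: [0.697, 0.135, -0.691, 0.136]
force: [-0.9, 0.1, 7.0]
finger_gap: 0.695
```

Contact (force turned +7 N). I'll release and rise.

Request:
step_arm:
  increments: [0,0,0,0,0,0,0,0,0,0,0,0,0,0,0,0,0,0,0,0,0,0,0,0,0]

```text
t: 7.12
tcp_pos: [0.4436, -0.0942, 0.0237]
tool_rot: [0.697, 0.135, -0.691, 0.136]
force: [0.2, 1.1, -0.7]
finger_gap: 1.0
```

Request:
step_arm:
  increments: [-0.4,0,0,0,0,-0.9,0,0,0,0,-1.6,0,0,0,0,-2.3,0,0,0,0,-2.6,0,0,0,0]

```text
t: 7.75
tcp_pos: [0.4432, -0.0945, 0.182]
tool_rot: [0.698, 0.134, -0.69, 0.137]
force: [0.3, 0.9, -0.7]
finger_gap: 1.002
```

```bash
python3 -c "
from h import *
plan((463,307,170,16),(463,307,90,16),(463,307,51,16))"
```

```text
now [443.2 -94.5 182. ] yaw -67.9 F [ 0.3  0.9 -0.7] gap 85.1 t 7.75
-> (463, 307, 170, 16) inc [ 0.192 -6.075 -2.827] turn -16.77 q6 18
-> (463, 307, 90, 16) inc [ 1.333 -0.008  0.013] turn -0.0 q6 18
-> (463, 307, 51, 16) inc [ 0.65  -0.004  0.006] turn -0.0 q6 18
```

Request:
step_arm:
  increments: [0,-6.08,-2.83,-16.8,0,0,-6.08,-2.83,-16.8,0,0,-6.08,-2.83,-16.8,0,0,-6.08,-2.83,-16.8,0,0,-6.08,-2.83,-16.8,0]

```text
t: 8.38
tcp_pos: [0.4581, 0.2198, 0.1811]
tool_rot: [0.559, 0.434, -0.554, 0.439]
force: [1.7, 0.3, 0.1]
finger_gap: 1.0
```

```bash
python3 -c "
from h import *
plan((463,307,170,16))"
```

```text
now [458.1 219.8 181.1] yaw -13.8 F [1.7 0.3 0.1] gap 85.0 t 8.375
-> (463, 307, 170, 16) inc [ 0.183 -0.268 -1.43 ] turn -5.96 q6 18
```

Request:
step_arm:
  increments: [0.18,-0.27,-1.43,-6,0,0.18,-0.27,-1.43,-6,0,0.18,-0.27,-1.43,-6,0,0.18,-0.27,-1.43,-6,0,0.18,-0.27,-1.43,-6,0]

```text
t: 9.0
tcp_pos: [0.4627, 0.3066, 0.1701]
tool_rot: [0.427, 0.562, -0.424, 0.568]
force: [-0.6, 0.2, 0.1]
finger_gap: 0.999
```

```bash
python3 -c "
from h import *
plan((463,307,90,16),(463,307,51,16))
s=snapshot('side')
a=cv2.resize(s[150:270,320:470],None,fx=3.5,fy=3.5,interpolation=cv2.INTER_CUBIC)
b=cv2.resize(s[160:240,200:290],None,fx=2.5,fy=2.5)
C=np.zeros((420,760,3),np.uint8);C[:420,:525]=a;C[:200,530:755]=b
cv2.imwrite('pics/c.png',C)"
```

```text
now [462.7 306.6 170.1] yaw 16.1 F [-0.6  0.2  0.1] gap 84.9 t 9.0
-> (463, 307, 90, 16) inc [ 1.334 -0.005 -0.011] turn 0.01 q6 18
-> (463, 307, 51, 16) inc [ 0.65  -0.005 -0.003] turn -0.0 q6 18
```

View pics/c.png

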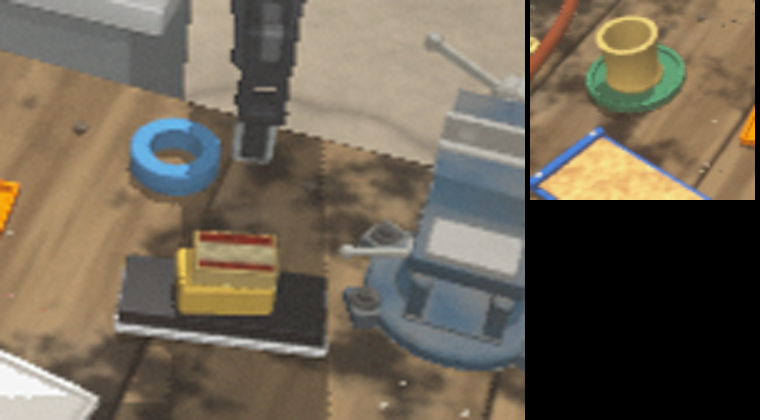

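The mould stands near the middle of the green stand. The gripper is above the pile with its jaws along the matchbox's short side. Descending.

Request:
step_arm:
  increments: [0.6,0,0,0,0,1.2,0,0,0,0,1.7,0,0,0,0,1.98,-0.01,-0.01,0,0,1.98,-0.01,-0.01,0,0]
  grip_force: 25

```text
t: 9.68
tcp_pos: [0.4627, 0.3061, 0.0505]
tool_rot: [0.426, 0.562, -0.425, 0.567]
force: [-0.3, -0.5, 0.3]
finger_gap: 1.003
```

Request:
step_arm:
  increments: [0,0,0,0,1,0,0,0,0,1,0,0,0,0,1,0,0,0,0,1,0,0,0,0,1]

```text
t: 10.3
tcp_pos: [0.4634, 0.3064, 0.0516]
tool_rot: [0.427, 0.562, -0.424, 0.568]
force: [-0.8, -0.6, 6.0]
finger_gap: 0.41
```

```bash
python3 -c "
from h import *
plan((463,307,120,16),(446.5,92,120,7),(446.5,92,15,7))"
```

```text
now [463.4 306.4  51.6] yaw 16.0 F [-0.8 -0.6  6. ] gap 34.8 t 10.3
-> (463, 307, 120, 16) inc [-1.14   0.006 -0.005] turn 0.0 q6 18
-> (446.5, 92, 120, 7) inc [ 0.005 -1.252  3.369] turn 1.8 q6 5
-> (446.5, 92, 15, 7) inc [ 1.75  -0.015 -0.008] turn -0.0 q6 5
```

Request:
step_arm:
  increments: [-0.2,0,0,0,1,-0.5,0,0,0,1,-0.9,0,0,0,1,-1.14,0,0,0,1,-1.14,0,0,0,1]

```text
t: 10.92
tcp_pos: [0.4634, 0.3069, 0.1213]
tool_rot: [0.428, 0.561, -0.423, 0.568]
force: [-0.4, 0.4, 0.3]
finger_gap: 0.414
```

```bash
python3 -c "
from h import *
plan((446.5,92,120,7),(446.5,92,15,7))
s=snapshot('side')
cv2.imwrite('pics/d.png',cv2.resize(s[130:270,320:470],None,fx=4,fy=4,interpolation=cv2.INTER_CUBIC))"
```

```text
now [463.4 306.9 121.3] yaw 16.0 F [-0.4  0.4  0.3] gap 35.2 t 10.925
-> (446.5, 92, 120, 7) inc [ 0.022 -1.259  3.366] turn 1.8 q6 5
-> (446.5, 92, 15, 7) inc [ 1.75  -0.02  -0.007] turn -0.0 q6 5
```

View pics/d.png

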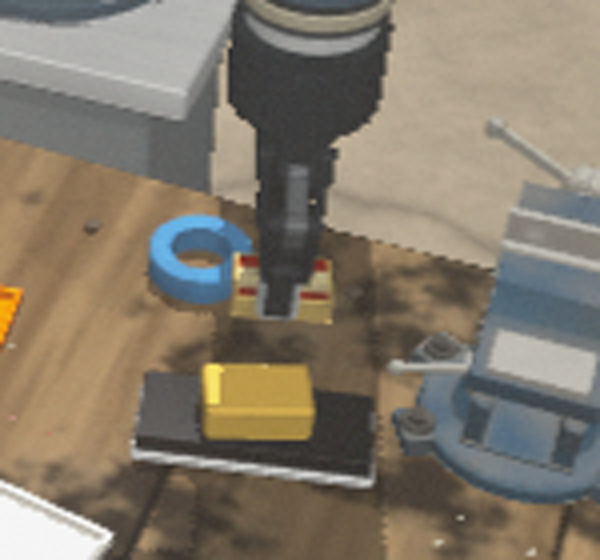

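The matchbox is held level, with the finger centred on it (282,300), and the wax is undisturbed. I'll carry it over the orange tray, then measure the wax in the same pause.

Request:
step_arm:
  increments: [0,-1.26,3.37,1.8,1,0,-1.26,3.37,1.8,1,0,-1.26,3.37,1.8,1,0,-1.26,3.37,1.8,1,0,-1.26,3.37,1.8,1]

```text
t: 11.6
tcp_pos: [0.4453, 0.0898, 0.1199]
tool_rot: [0.471, 0.526, -0.468, 0.531]
force: [0.6, 0.4, 0.1]
finger_gap: 0.41
```

Run:
```python
from h import *
plan((446.5,92,15,7),(446.5,92,10,7))
t=snapshot('top'); s=snapshot('side'); cv2.imwrite("pics/t1.png",t); cv2.imwrite("pics/s1.png",s)
C=np.zeros((600,700,3),np.uint8)
C[:300]=cv2.resize(t[192:237,240:300],None,fx=6.67,fy=6.67,interpolation=cv2.INTER_CUBIC)[:300].tolist() if 0 else 0
a=cv2.resize(t[192:242,230:330],None,fx=7,fy=7,interpolation=cv2.INTER_CUBIC); C[:300]=a[:300]
b=cv2.resize(s[212:257,345:445],None,fx=7,fy=7,interpolation=cv2.INTER_CUBIC); C[300:600]=b[:300]
cv2.imwrite("pics/e.png",C)
```

```text
now [445.3  89.8 119.9] yaw 6.8 F [0.6 0.4 0.1] gap 34.8 t 11.6
-> (446.5, 92, 15, 7) inc [ 1.749  0.011 -0.039] turn -0.05 q6 5
-> (446.5, 92, 10, 7) inc [ 0.083 -0.001 -0.   ] turn -0.0 q6 5
```

View pics/e.png

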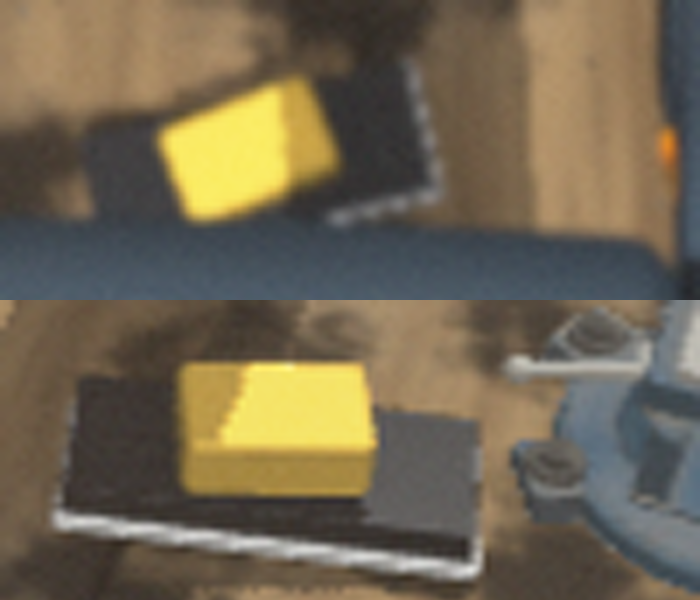

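Wax corners in the crop: top view (158,132), (300,75), (342,165) and (195,222); side view (182,362), (365,362), (373,450) and (182,452).

Run:
```python
from h import *
T=lambda p:(np.array(p,float)+.5)/7-.5+[230,192]
S=lambda p:(np.array(p,float)+.5-[0,300])/7-.5+[345,212]
def show(k,P):
    P=P[:,:2]*1000; l=P[0]-P[1]+P[3]-P[2]; x=P[1]-P[2]+P[0]-P[3]
    print(k,P.mean(0).round(1),"len",(np.hypot(*l)/2).round(1),(np.hypot(*x)/2).round(1),"yaw",np.degrees(np.arctan2(-l[0],l[1])).round(1),np.degrees(np.arctan2(x[1],x[0])).round(1))
show("wax top",ray("top",T([(158,132),(300,75),(342,165),(195,222)]),.046))
P=ray("side",S([(373,450),(182,452),(182,362),(365,362)]),.046); show("wax side",P)
P=ray("side",S([(475,555),(65,510),(80,378),(480,422)]),.020); show("slab side",P)
```

```text
wax top [465.2 302.5] len 60.4 39.2 yaw 21.0 23.5
wax side [466.3 304.6] len 61.1 40.1 yaw 22.4 18.3
slab side [467.9 306.7] len 134.0 60.1 yaw 13.5 13.3
```

Request:
step_arm:
  increments: [0.5,0.01,-0.04,0,1,1.0,0.01,-0.04,0,1,1.5,0.01,-0.04,0,1,1.75,0.01,-0.04,0,1,1.75,0.01,-0.04,0,1]

```text
t: 12.32
tcp_pos: [0.4463, 0.0948, 0.0143]
tool_rot: [0.47, 0.528, -0.467, 0.532]
force: [0.5, 0.2, -0.0]
finger_gap: 0.411
```

Request:
step_arm:
  increments: [0.04,0,0,0,1,0.08,0,0,0,1,0.08,0,0,0,1,0.08,0,0,0,1,0.08,0,0,0,1]

```text
t: 12.95
tcp_pos: [0.4465, 0.0947, 0.0097]
tool_rot: [0.47, 0.527, -0.467, 0.532]
force: [0.3, 0.6, -0.0]
finger_gap: 0.411
```

Request:
step_arm:
  increments: [0,0,0,0,0.45,0,0,0,0,0.3,0,0,0,0,0.1,0,0,0,0,0,0,0,0,0,0]

```text
t: 13.58
tcp_pos: [0.4465, 0.0947, 0.0097]
tool_rot: [0.47, 0.527, -0.467, 0.532]
force: [0.4, -0.2, 0.2]
finger_gap: 1.0
```

Request:
step_arm:
  increments: [-0.4,0,0,0,0,-0.9,0,0,0,0,-1.5,0,0,0,0,-2.0,0,0,0,0,-2.0,0,0,0,0]

```text
t: 14.2
tcp_pos: [0.447, 0.0949, 0.1315]
tool_rot: [0.471, 0.526, -0.466, 0.533]
force: [-0.3, 0.3, -0.5]
finger_gap: 1.0
```

```bash
python3 -c "
from h import *
plan((466,304,120,21),(466,304,60,21),(466,304,26,21))"
```

```text
now [447.   94.9 131.5] yaw 7.0 F [-0.3  0.3 -0.5] gap 85.0 t 14.2
-> (466, 304, 120, 21) inc [ 0.191  0.739 -3.421] turn -2.79 q6 12
-> (466, 304, 60, 21) inc [ 1.    -0.012 -0.003] turn -0.0 q6 12
-> (466, 304, 26, 21) inc [ 0.567 -0.007 -0.002] turn -0.0 q6 12
```

Request:
step_arm:
  increments: [0.19,0.74,-3.42,-2.8,0,0.19,0.74,-3.42,-2.8,0,0.19,0.74,-3.42,-2.8,0,0.19,0.74,-3.42,-2.8,0,0.19,0.74,-3.42,-2.8,0]

```text
t: 14.82
tcp_pos: [0.4652, 0.3053, 0.1184]
tool_rot: [0.401, 0.58, -0.398, 0.587]
force: [-0.3, -0.5, 1.1]
finger_gap: 0.995
```

```bash
python3 -c "
from h import *
plan((466,304,26,21))
cv2.imwrite('pics/t2.png',snapshot('top'));s=snapshot('side');cv2.imwrite('pics/s2.png',s)
cv2.imwrite('pics/f.png',cv2.resize(s[150:270,250:410],None,fx=4,fy=4,interpolation=cv2.INTER_CUBIC))"
```

```text
now [465.2 305.3 118.4] yaw 21.2 F [-0.3 -0.5  1.1] gap 84.5 t 14.825
-> (466, 304, 26, 21) inc [ 1.541 -0.009  0.017] turn 0.04 q6 12
```

View pics/f.png

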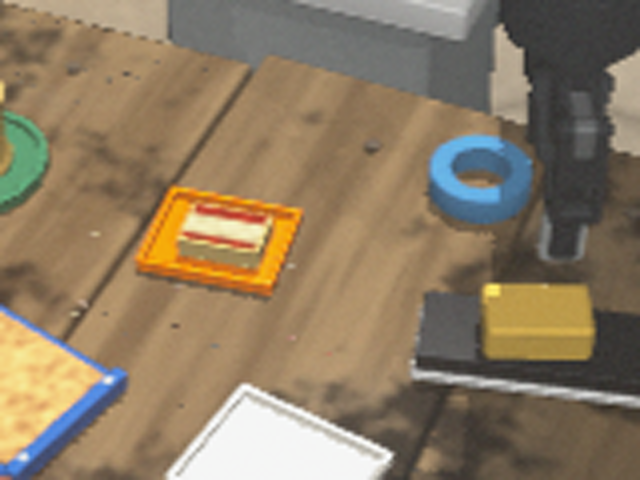

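The matchbox lies flat and centred in the orange tray (crop (225,238)). Descending onto the wax.

Request:
step_arm:
  increments: [0.5,0,0.02,0,0,1.0,0,0.02,0,0,1.4,-0.01,0.02,0,0,1.54,-0.01,0.02,0,0,1.54,-0.01,0.02,0,0]
  grip_force: 35

```text
t: 15.55
tcp_pos: [0.4656, 0.3006, 0.0261]
tool_rot: [0.401, 0.58, -0.4, 0.586]
force: [-0.4, 0.6, 0.3]
finger_gap: 1.001
```

Request:
step_arm:
  increments: [0,0,0,0,1,0,0,0,0,1,0,0,0,0,1,0,0,0,0,1,0,0,0,0,1]

```text
t: 16.18
tcp_pos: [0.4662, 0.3009, 0.0271]
tool_rot: [0.402, 0.579, -0.399, 0.586]
force: [-0.3, -1.0, 6.2]
finger_gap: 0.463
```

Request:
step_arm:
  increments: [-0.2,0,0,0,1,-0.5,0,0,0,1,-0.9,0,0,0,1,-1.3,0,0,0,1,-1.3,0,0,0,1]

```text
t: 16.8
tcp_pos: [0.4668, 0.3018, 0.1076]
tool_rot: [0.403, 0.578, -0.398, 0.587]
force: [0.4, 0.8, -1.7]
finger_gap: 0.461
```

```bash
python3 -c "
from h import *
plan((599.7,199,100,-9),(599.7,199,15,-9),(599.7,199,10.5,-9))"
```

```text
now [466.8 301.8 107.6] yaw 21.0 F [ 0.4  0.8 -1.7] gap 39.2 t 16.8
-> (599.7, 199, 100, -9) inc [0.162 1.451 2.393] turn 6.0 q6 27
-> (599.7, 199, 15, -9) inc [ 1.417 -0.02  -0.009] turn -0.0 q6 27
-> (599.7, 199, 10.5, -9) inc [ 0.075 -0.001 -0.   ] turn -0.0 q6 27
```

Request:
step_arm:
  increments: [0,1.4,2.41,6,1,0,1.4,2.41,6,1,0,1.4,2.41,6,1,0,1.4,2.41,6,1,0,1.4,2.41,6,1]

```text
t: 17.42
tcp_pos: [0.5956, 0.1968, 0.1087]
tool_rot: [0.541, 0.456, -0.535, 0.462]
force: [0.6, -0.6, -1.2]
finger_gap: 0.459
```

```bash
python3 -c "
from h import *
plan((599.7,197,15,-9),(599.7,197,10.5,-9))
t=snapshot('top');s=snapshot('side');cv2.imwrite('pics/t3.png',t);cv2.imwrite('pics/s3.png',s)
C=np.zeros((600,700,3),np.uint8)
C[:350]=cv2.resize(t[192:242,230:330],None,fx=7,fy=7,interpolation=cv2.INTER_CUBIC)
C[350:600]=cv2.resize(s[200:300,240:440],None,fx=3.5,fy=3.5,interpolation=cv2.INTER_CUBIC)[60:310]
cv2.imwrite('pics/g.png',C)"
```

```text
now [595.6 196.8 108.7] yaw -9.0 F [ 0.6 -0.6 -1.2] gap 39.0 t 17.425
-> (599.7, 197, 15, -9) inc [ 1.562  0.047 -0.012] turn 0.0 q6 27
-> (599.7, 197, 10.5, -9) inc [ 0.075 -0.001  0.   ] turn -0.0 q6 27
```

View pics/g.png

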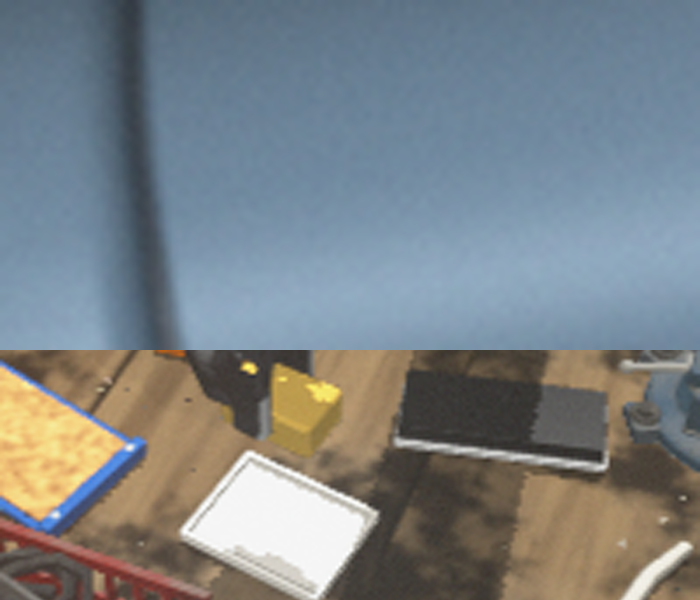

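The wax is held level, its finger near the middle of the front face. The arm hides the slab in the top view; the side view shows it at (505,425). Lowering the wax.

Request:
step_arm:
  increments: [0.5,0.05,-0.01,0,1,1.0,0.05,-0.01,0,1,1.4,0.05,-0.01,0,1,1.56,0.05,-0.01,0,1,1.56,0.05,-0.01,0,1]

```text
t: 18.15
tcp_pos: [0.5986, 0.1983, 0.0151]
tool_rot: [0.54, 0.457, -0.534, 0.463]
force: [-0.1, 0.2, -1.3]
finger_gap: 0.46
```

Request:
step_arm:
  increments: [0.04,0,0,0,1,0.07,0,0,0,1,0.07,0,0,0,1,0.07,0,0,0,1,0.07,0,0,0,1]

```text
t: 18.77
tcp_pos: [0.5988, 0.1983, 0.0111]
tool_rot: [0.54, 0.457, -0.534, 0.463]
force: [0.3, 0.3, 0.7]
finger_gap: 0.457
```

Request:
step_arm:
  increments: [0,0,0,0,0.45,0,0,0,0,0.3,0,0,0,0,0.1,0,0,0,0,0,0,0,0,0,0]

```text
t: 19.4
tcp_pos: [0.5988, 0.1983, 0.0111]
tool_rot: [0.54, 0.457, -0.534, 0.463]
force: [-0.4, 0.4, -0.2]
finger_gap: 1.003
```

Request:
step_arm:
  increments: [-0.4,0,0,0,0,-0.9,0,0,0,0,-1.5,0,0,0,0,-2.0,0,0,0,0,-2.0,0,0,0,0]

```text
t: 20.02
tcp_pos: [0.5993, 0.1988, 0.1338]
tool_rot: [0.542, 0.456, -0.532, 0.464]
force: [1.4, 0.2, -0.6]
finger_gap: 0.997
```

Run:
```python
from h import *
s=cv2.imread("pics/s3.png")
m=mask(s,(0,0,0),(180,110,100),(350,218,418,255)); m=cv2.morphologyEx(m,cv2.MORPH_OPEN,np.ones((5,5)))
print("black top",rect("side",m,.020))
al=mask(s,(0,0,130),(180,50,255),(350,225,418,255)); ys,xs=np.nonzero(al); print("alu px",xs.min(),xs.max())
C=np.zeros((320,700,3),np.uint8); C[:]=cv2.resize(s[212:257,340:440],None,fx=7,fy=7,interpolation=cv2.INTER_CUBIC)[:315].shape[0]*0
a=cv2.resize(s[212:257,340:440],None,fx=7,fy=7,interpolation=cv2.INTER_CUBIC); b=cv2.resize(m[212:257,340:440],None,fx=7,fy=7,interpolation=0)
a[b>0]=a[b>0]//2+np.array([0,100,0],np.uint8)
now=snapshot("side"); w=cv2.resize(now[230:310,270:370],None,fx=3.5,fy=3.5)
C=np.zeros((600,700,3),np.uint8); C[:315]=a; C[320:600,:350]=w; cv2.imwrite("pics/i.png",C)
plan((466,306,120,13.4),(466,306,40,13.4))
```

```text
black top (array([454.9, 300.8]), array([ 91.5, 131.1], dtype=float32), 13.7)
alu px 352 413
now [597.9 198.5 132. ] yaw -8.8 F [-0.5 -0.9  0.6] gap 84.9 t 20.075
-> (466, 306, 120, 13.4) inc [ 0.168 -2.45  -1.432] turn -4.45 q6 20
-> (466, 306, 40, 13.4) inc [ 1.333 -0.018  0.002] turn -0.0 q6 20
```

View pics/i.png

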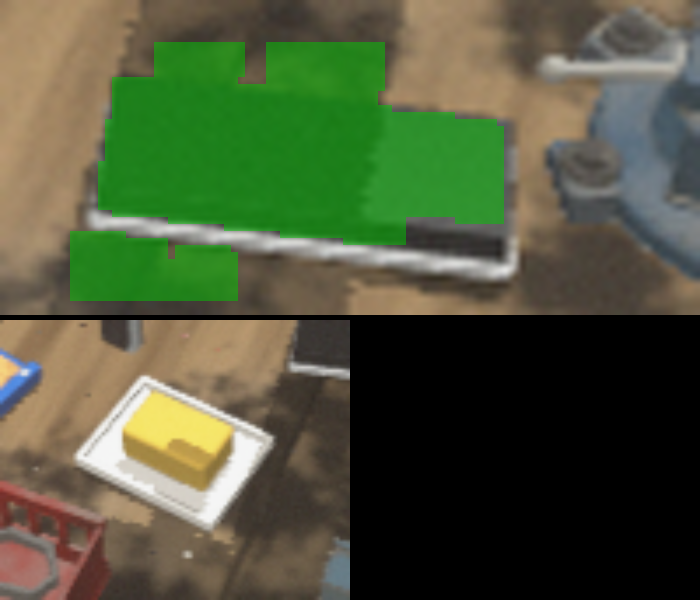

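The wax is flat in the white tray. Slab corners in the crop: bottom front (92,226) and (512,278), top back (112,78) and (512,117).

Run:
```python
from h import *
S=lambda p:(np.array(p,float)+.5)/7-.5+[340,212]
f=ray("side",S([(92,226),(512,278)]),.0)[:,:2]*1000; b=ray("side",S([(112,78),(512,117)]),.02)[:,:2]*1000
print(f.round(1),b.round(1),np.vstack([f,b]).mean(0).round(1),np.hypot(*(f[1]-f[0])),np.hypot(*(b[1]-b[0])))
for l in(f[1]-f[0],b[1]-b[0]): print(np.degrees(np.arctan2(-l[0],l[1])))
```

```text
[[503.6 244. ]
 [473.1 379.5]] [[454.5 233. ]
 [421.3 364.2]] [463.1 305.2] 138.89281113238803 135.36154613197837
12.710442151856565
14.212231848373145
```

Request:
step_arm:
  increments: [0,-2.45,-1.43,-4.4,0,0,-2.45,-1.43,-4.4,0,0,-2.45,-1.43,-4.4,0,0,-2.45,-1.43,-4.4,0,0.17,-2.45,-1.43,-4.4,0]

```text
t: 20.7
tcp_pos: [0.4667, 0.306, 0.1193]
tool_rot: [0.442, 0.55, -0.436, 0.558]
force: [0.8, 0.0, -0.3]
finger_gap: 0.996
```

```bash
python3 -c "
from h import *
plan((463,305,40,13.4),(463,305,2,13.4))"
```

```text
now [466.7 306.  119.3] yaw 13.2 F [ 0.8  0.  -0.3] gap 84.7 t 20.7
-> (463, 305, 40, 13.4) inc [ 1.32  -0.083 -0.004] turn -0.04 q6 20
-> (463, 305, 2, 13.4) inc [ 0.633 -0.009 -0.003] turn -0.0 q6 20
```

Request:
step_arm:
  increments: [0.5,-0.08,0,0,0,1.0,-0.08,0,0,0,1.5,-0.08,-0.01,0,0,1.8,-0.09,-0.01,0,0,1.95,-0.09,-0.01,0,0]
  grip_force: 60

```text
t: 21.32
tcp_pos: [0.4633, 0.3043, 0.0006]
tool_rot: [0.442, 0.55, -0.437, 0.558]
force: [0.4, 0.6, -0.9]
finger_gap: 0.999
```

Request:
step_arm:
  increments: [0,0,0,0,1,0,0,0,0,1,0,0,0,0,1,0,0,0,0,1,0,0,0,0,1]

```text
t: 21.95
tcp_pos: [0.4634, 0.3042, 0.0018]
tool_rot: [0.442, 0.55, -0.437, 0.558]
force: [-1.8, -2.5, 6.6]
finger_gap: 0.63
```

Request:
step_arm:
  increments: [-0.1,0,0,0,1,-0.3,0,0,0,1,-0.6,0,0,0,1,-1.0,0,0,0,1,-1.3,0,0,0,1]

```text
t: 22.58
tcp_pos: [0.4627, 0.3046, 0.0819]
tool_rot: [0.443, 0.549, -0.436, 0.559]
force: [-0.4, 0.3, -2.9]
finger_gap: 0.63
```

```bash
python3 -c "
from h import *
plan((597,-9.5,90,-14.2),(597,-9.5,15,-14.2))
s=snapshot('side')
cv2.imwrite('pics/j.png',cv2.resize(s[150:270,330:450],None,fx=4,fy=4,interpolation=cv2.INTER_CUBIC))"
```

```text
now [462.7 304.6  81.9] yaw 13.1 F [-0.4  0.3 -2.9] gap 53.6 t 22.575
-> (597, -9.5, 90, -14.2) inc [-0.096  0.99   5.608] turn 5.47 q6 13
-> (597, -9.5, 15, -14.2) inc [ 1.25  -0.019 -0.005] turn -0.0 q6 13
```

View pics/j.png

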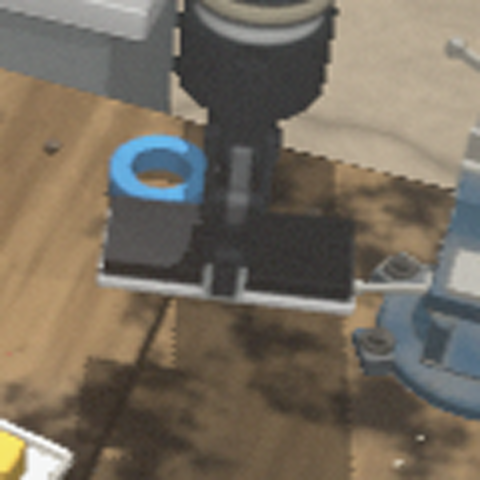

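The slab is lifted level, gripped at its middle (finger at 225, slab spans 100–355). Carrying it to the rest.

Request:
step_arm:
  increments: [-0.1,0.99,5.6,5.5,1,-0.1,0.99,5.6,5.5,1,-0.1,0.99,5.6,5.5,1,-0.1,0.99,5.6,5.5,1,-0.1,0.99,5.6,5.5,1]

```text
t: 23.25
tcp_pos: [0.5872, 0.016, 0.0918]
tool_rot: [0.564, 0.429, -0.553, 0.438]
force: [0.8, 0.2, -2.0]
finger_gap: 0.628
```

Request:
step_arm:
  increments: [0,0,0,0,1,0,0,0,0,1,0,0,0,0,1,0,0,0,0,1,0,0,0,0,1]

```text
t: 23.88
tcp_pos: [0.5869, 0.017, 0.0917]
tool_rot: [0.564, 0.43, -0.552, 0.438]
force: [-0.4, -0.2, -2.3]
finger_gap: 0.625
```

```bash
python3 -c "
from h import *
plan((597,-9.5,90,-14.2),(597,-9.5,15,-14.2))"
```

```text
now [586.9  17.   91.7] yaw -14.3 F [-0.4 -0.2 -2.3] gap 53.1 t 23.875
-> (597, -9.5, 90, -14.2) inc [0.032 0.271 0.388] turn -0.01 q6 13
-> (597, -9.5, 15, -14.2) inc [ 1.25  -0.024  0.007] turn -0.0 q6 13
```

Request:
step_arm:
  increments: [0.03,0.27,0.39,0,1,0.03,0.27,0.39,0,1,0.5,0.27,0.39,0,1,0.8,0.27,0.39,0,1,0.9,0.27,0.39,0,1]

```text
t: 24.5
tcp_pos: [0.5967, -0.0088, 0.0365]
tool_rot: [0.563, 0.431, -0.553, 0.437]
force: [-0.0, -0.4, -2.8]
finger_gap: 0.628
```

```bash
python3 -c "
from h import *
plan((597,-9.5,15,-14.2),(597,-9.5,10,-14.2))
s=snapshot('side')
cv2.imwrite('pics/k.png',cv2.resize(s[150:290,170:310],None,fx=4,fy=4,interpolation=cv2.INTER_CUBIC))"
```

```text
now [596.7  -8.8  36.5] yaw -14.2 F [-0.  -0.4 -2.8] gap 53.4 t 24.5
-> (597, -9.5, 15, -14.2) inc [0.358 0.002 0.012] turn -0.01 q6 13
-> (597, -9.5, 10, -14.2) inc [ 0.083 -0.001  0.   ] turn -0.0 q6 13
```

View pics/k.png

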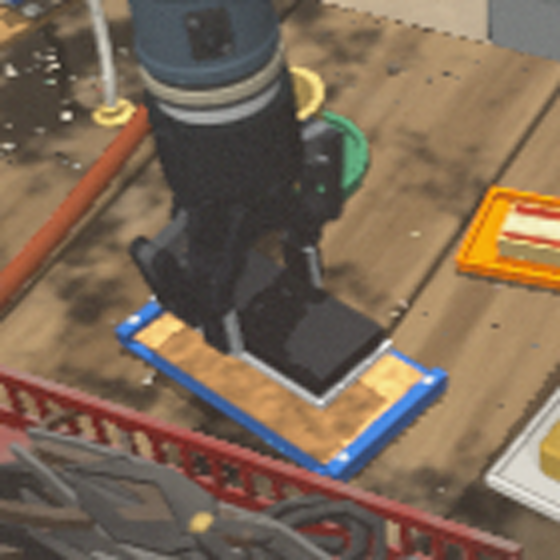

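The slab hovers over the rest between the stop bars and aligned with it. Lowering it in small steps.

Request:
step_arm:
  increments: [0.15,0,0.01,0,1,0.3,0,0.01,0,1,0.36,0,0.01,0,1,0.36,0,0.01,0,1,0.36,0,0.01,0,1]

```text
t: 25.18
tcp_pos: [0.5974, -0.0095, 0.0151]
tool_rot: [0.563, 0.431, -0.553, 0.438]
force: [-0.3, -0.1, -3.0]
finger_gap: 0.632
```

Request:
step_arm:
  increments: [0.03,0,0,0,1,0.05,0,0,0,1,0.07,0,0,0,1,0.08,0,0,0,1,0.08,0,0,0,1]

```text
t: 25.8
tcp_pos: [0.5975, -0.0096, 0.0102]
tool_rot: [0.563, 0.431, -0.553, 0.438]
force: [0.0, 0.8, -2.5]
finger_gap: 0.629
```

Request:
step_arm:
  increments: [0.02,0,0,0,1,0.03,0,0,0,1,0.03,0,0,0,1,0.03,0,0,0,1,0.03,0,0,0,1]

```text
t: 26.42
tcp_pos: [0.5976, -0.0095, 0.0097]
tool_rot: [0.563, 0.431, -0.553, 0.438]
force: [-2.4, 0.0, 6.5]
finger_gap: 0.629
```

Request:
step_arm:
  increments: [0,0,0,0,0.3,0,0,0,0,0.2,0,0,0,0,0.1,0,0,0,0,0,0,0,0,0,0]

```text
t: 27.05
tcp_pos: [0.5975, -0.0095, 0.0096]
tool_rot: [0.563, 0.431, -0.553, 0.438]
force: [-0.5, 0.1, 0.3]
finger_gap: 1.001
```

Request:
step_arm:
  increments: [-0.4,0,0,0,0,-0.9,0,0,0,0,-1.5,0,0,0,0,-2.3,0,0,0,0,-3.0,0,0,0,0]

```text
t: 27.68
tcp_pos: [0.5942, -0.0098, 0.1912]
tool_rot: [0.563, 0.431, -0.553, 0.438]
force: [0.4, -0.5, 0.1]
finger_gap: 1.0
```

```bash
python3 -c "
from h import *
plan((420,-420,220,-14.2))"
```

```text
now [594.2  -9.8 191.2] yaw -14.2 F [ 0.4 -0.5  0.1] gap 85.0 t 27.675
-> (420, -420, 220, -14.2) inc [-0.542 -1.125  7.338] turn -0.01 q6 -31
```

Request:
step_arm:
  increments: [-0.5,-1.12,7.3,0,0,-0.5,-1.12,7.3,0,0,-0.5,-1.12,7.3,0,0,-0.5,-1.12,7.3,0,0,-0.5,-1.12,7.3,0,0]

```text
t: 28.3
tcp_pos: [0.4713, -0.2985, 0.2094]
tool_rot: [0.563, 0.431, -0.553, 0.438]
force: [0.7, 0.2, 0.7]
finger_gap: 0.996
```

Request:
step_arm:
  increments: [0,-0.4,2.6,0,0,0,-0.4,2.6,0,0,0,-0.4,2.6,0,0,0,-0.4,2.6,0,0,0,-0.4,2.6,0,0]

```text
t: 28.92
tcp_pos: [0.4095, -0.4428, 0.2077]
tool_rot: [0.564, 0.431, -0.552, 0.437]
force: [-0.5, 0.4, 0.3]
finger_gap: 0.999
```

```bash
python3 -c "
from h import *
plan()
t=snapshot('top');s=snapshot('side');cv2.imwrite('pics/t9.png',t);cv2.imwrite('pics/s9.png',s)
C=np.zeros((600,720,3),np.uint8)
C[:300,:]=cv2.resize(t[140:240,275:435],None,fx=4,fy=4,interpolation=cv2.INTER_CUBIC)[:300,:].shape and 0
a=cv2.resize(t[143:243,272:434],None,fx=3,fy=3,interpolation=cv2.INTER_CUBIC); b=cv2.resize(s[165:295,190:365],None,fx=2.3,fy=2.3,interpolation=cv2.INTER_CUBIC)
C[:300,:486]=a; C[301:600,:b.shape[1]]=b[:299]
cv2.imwrite('pics/l.png',C)"
```

```text
now [ 409.5 -442.8  207.7] yaw -14.2 F [-0.5  0.4  0.3] gap 84.9 t 28.925
```

View pics/l.png

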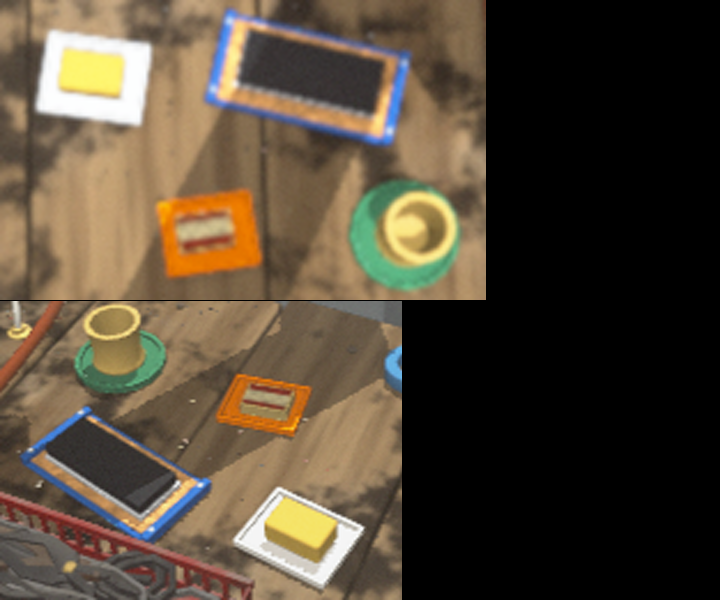

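All four items sit in their places, in both views. Now a numeric check from corner picks in this crop.

Run:
```python
from h import *
T=lambda p:(np.array(p,float)+.5)/3-.5+[272,143]
S=lambda p:(np.array(p,float)-[0,301]+.5)/2.3-.5+[190,165]
def f(p,z,k=T,n="top"):
    P=ray(n,k(p),z)[:,:2]*1000; l=P[0]-P[1]+P[3]-P[2] if len(P)==4 else [0,1]
    return P.mean(0).round(1),np.degrees(np.arctan2(-l[0],l[1])).round(1)
print("match",f([(173,212),(235,207),(236,247),(178,252)],.019),f([(157,202),(253,190),(262,265),(168,277)],.010))
print("wax",f([(60,50),(125,50),(122,96),(60,93)],.030),f([(47,30),(152,42),(141,126),(36,112)],.010))
print("slab",f([(248,32),(385,62),(372,114),(237,80)],.028),f([(231,10),(411,53),(391,145),(207,102)],.010))
print("mould",f([(421,229)],.062),f([(405,235)],.010),"side",f([(112,324)],.062,S,"side"),f([(120,361)],.010,S,"side"))
t=cv2.imread("pics/t9.png"); print("tape",rect("top",mask(t,(95,120,80),(125,255,255),(275,240,315,280)),.019))
```

```text
match (array([447.5,  94.8]), np.float64(3.8)) (array([444.9,  90.1]), np.float64(6.2))
wax (array([598.6, 199.7]), np.float64(-2.2)) (array([599. , 198.2]), np.float64(-8.1))
slab (array([596.5,  -9.3]), np.float64(-14.5)) (array([596.2, -11.4]), np.float64(-14.5))
mould (array([438.6, -98.5]), np.float64(0.0)) (array([440. , -95.8]), np.float64(0.0)) side (array([443.9, -92.7]), np.float64(0.0)) (array([446.9, -89.4]), np.float64(0.0))
tape (array([333.9, 227.8]), array([62.7, 63.8], dtype=float32), 44.2)
```

All offsets are within tolerance (6 mm or less, 6° or less), and the tape reading has not changed. Handing in.

```bash
python3 -c "
from station import *
print(sign_off())"
```

```text
the job is handed in; nothing more can be done
None
```

All four items are put away and released, and the job was handed in at about 29 s. I moved the mould first, then the matchbox, the wax block and the slab, in one pass without corrections.

My last camera check, from hand-picked corners in one final picture pair (the top view, with the mould also checked in the side view), showed:

| Item | Place | Distance from centre | Turn from the place's long side |
|---|---|---|---|
| Matchbox | Orange tray | about 5 mm | about 2° |
| Wax block | White tray | about 2 mm | about 6° |
| Slab | Cork pad | about 2 mm | about 0° |
| Mould | Green stand | about 3–5 mm | does not matter |

- **Lying and standing:** all four looked flat or upright in both views.
- **Bystanders:** the tape roll's measured position was unchanged. The pliers were never approached, but I did not measure them again.
- **Disagreement:** the two cameras differ by about 5–7 mm on where the mould and its stand are. They agree on the offset between the two, which is what is judged.

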